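# Set out the bench for multichannel pipetting

## Robot

A 7-joint arm with a two-finger parallel gripper is mounted at the origin on the work surface. World frame = base frame: x ahead of the robot, y to its left, z up, the work surface at z = 0. Lengths are in mm, angles in rad, forces in N, time in s.
With the tool pointing down it reaches from about 400 to 875 mm from the base axis. Payload 4.4 kg.
Tool frame: the origin (TCP) lies between the finger pads; the fingertips stand 22 mm ahead of it and the grasp point (between the pads) lies 3 mm ahead of it; z points along the fingers, y is the line along which they close (so a half turn about z gives the same grasp; the last joint's range is limited). The gripper opens to 85 mm and grips with 20 to 120 N. Pads are 22 mm wide; open, the fingers measure 114 mm over their backs; the gripper's body (76 mm by 85 mm) begins 54 mm behind the grasp point. The pads swing forward as they close: fully open they stand 13 mm farther back than shut.
Start: joints at [-1.393, 0.628, 0.038, 1.517, -0.027, 0.996, -0.02], TCP at [156.88, 630.798, 253.313] pointing down, gripper open.
Joint ranges: [-3.06, 3.06], [-0.37, 2.12], [-1.25, 1.32], [0.18, 2.47], [-1.1, 4.24], [0.23, 1.98], [-2.94, 2.94]. Speed limits (rad/s): [2.57, 2.57, 3.14, 3.14, 3.14, 3.14, 3.14].

## Interface

Orientations are given as a rotation vector (axis times angle).
In Python, from plant import env gives the robot as it stands.
- The arm moves only by the tool jog_arm, never from a script. Its argument "plan" is text: rows parted by semicolons, each of 7 numbers parted by spaces: the shift along the tool's x, y, z scaled (see below), then the turn, a rotation vector about the tool's x, y, z scaled (see below), then the opening, from -1 (shut) to 1 (fully open). A call has 1 to 20 rows; each row shifts and turns the commanded pose from where the row before left it, along the tool's axes as they then stand; what a row does not reach is not made up. The controller multiplies each number of a shift by 500 mm and each number of a turn by 0.15 rad. A row lasts 1/10 s, in which the tool goes at most 50 mm and 8.59 degrees, less where a joint would pass 70% of its speed; a pose out of reach is approached as far as the arm can. A call with a number of a shift or a turn outside -1 to 1 is refused whole. A call with a gripper value outside its range is refused whole. The fingers move at their own pace and stop on an object; "force" is the grip in N (left out, the last holds). Time passes only in rows, so rows that do not move let the fingers close. It gives the time, the measured TCP pose, the force, the opening and the grip force at its end, in the units of the state.
- env.state(): the state, without advancing time (a new reading comes with each control period).
- env.grab_frame(name): name is "scene" or "top" or "wrist"; returns (picture, depth): 400x640x3 uint8, red, green, blue; 400x640 float32, mm along the optical axis (not along the pixel's ray), 0 where there is no reading.
- env.camera_info(name): a dict with "fx", "fy", "cx", "cy" (pixels), "D" ([k1, k2, p1, p2, k3] as OpenCV has them; the pictures are not rectified), "rvec" (rotation vector, rad) and "tvec" (3), from world to camera coordinates, as OpenCV has them; the wrist camera has in their place "tool_from_camera" (4x4, takes a point from camera to tool coordinates, whose origin is the TCP and whose axes are the flange's). Camera axes: x right, y down, z forward; pixel columns grow to the right and rows downward; lengths in mm; the calibration is good to about 2 mm. A picture is of the moment at which its call begins: read the wrist's pose just before it. camera_info takes no time and is no camera call.
- env.job_done(): hands the job in; it is judged then, once.
The state is a dict: "clock": time; "q": joint angles; "joint_velocities": joint speeds; "tau": joint torques, N m; "tool_pos": TCP position; "tool_rot": TCP orientation; "wrist_force": force on the tool from outside, world axes, zero at the start; "torque": the same for the moment, N m; "opening": opening from 0.0 (shut) to 1.0 (fully open); "finger_force": force on a finger pad.
Only numpy, scipy, OpenCV 4.12 (cv2) and the standard library are available. Lean on these libraries where they do the work, as an engineer would, in place of code of your own. Each camera call takes 0.05 s, during which the arm holds its last target. There are 200 camera calls.

## Task

Set out the bench for filling the well plate with the multichannel pipette: stand the white reagent trough to the left of the plate's cold block and the amber trough to the left of the white one, lengthwise along the plate's short side and centred on it, with a gap of about 4 cm each time, and close the light-sensitive amber trough with its black lid. Stand the red waste beaker behind the middle of the cold block, again with a gap of about 4 cm; left and behind are as seen from the robot, squared to the plate as it lies. Leave the plate, timer, calculator and green tube rack where they are.

Things in the scene. Friction and masses are not known exactly. Their poses are not given: they have to be found in the camera images.
- plate: White 96-well plate standing in a blue cold block, heavy (0.9 kg), the reference for the layout. Block footprint 92 mm (x) by 134 mm (y), plate on top to 38 mm height. Origin: centre of the block's underside on the bench. Its +y axis points to the left along the plate's long side, +x points behind (away from the robot) along its short side, z up; it lies turned by up to 0.2 rad.
- white_trough: White open reagent trough, 110 mm long (x; about 129 mm over the look-only pouring lips at the ends) by 46 mm wide (y) by 30 mm high, straight 3 mm walls, 60 g. Origin: centre of its underside; x along its length, z up. Both ends are alike.
- amber_trough: Amber-brown open reagent trough of the same shape: 110 mm long (x; about 129 mm over the look-only lips) by 46 mm wide (y) by 30 mm high, straight 3 mm walls, mouth 104 by 40 mm, 60 g. Origin: centre of its underside; x along its length, z up. Both ends are alike.
- lid: Black lid of the amber trough with an amber-brown grip bar, right way up, 50 g: flange 122 (x) by 58 (y) by 3 mm; under it a tongue 88 by 26 by 5 mm that drops into the mouth (7 mm play each way); on top the bar, 60 mm long (x), 14 mm wide (y), 8 to 30 mm above the origin. Origin: centre of the tongue's underside; seated, the flange rests on the rim and the origin is 25 mm above the trough's.
- beaker: Red plastic waste beaker, open at the top, straight-sided, 56 mm diameter, 68 mm high, 3 mm wall, 60 g, with a small spout on its +x side that is only for looks. Origin: centre of its underside, z up.
- timer: Yellow bench timer, 62 by 62 by 18 mm, lying flat; leave it. Origin: centre of its underside.
- calculator: Black calculator, 125 mm (x) by 74 mm (y) by 12 mm, lying flat well behind the work; leave it. Origin: centre of its underside.
- tube_rack: Green rack for small tubes, 85 mm (x) by 125 mm (y) by 26 mm, with a few white caps standing out to 32 mm; leave it. Origin: centre of its underside.
There are look-alikes about, which are no part of the job. Leave any pink or yellow look-alike of the lid alone.

How it is judged (in metres and radians):
At the end, for the whole second after the job is handed in: White trough left of block, amber left of white, beaker behind block: gaps 25 to 55 mm, each within 15 mm of the plate's middle line, troughs within 0.17 rad of parallel to its short sides; lid seated flat on amber trough (within 10 mm); all upright, released, at rest on the bench (y of white_trough in the frame of plate between 0.115 and 0.145 m and x of white_trough in the frame of plate between -0.015 and 0.015 m and angle between the x axis of each of white_trough, amber_trough and the x axis of plate, either way round below 0.17 rad and horizontal distance between amber_trough and white_trough between 0.071 and 0.101 m and y of amber_trough in the frame of plate above 0.18 m and x of amber_trough in the frame of plate between -0.015 and 0.015 m and x of lid in the frame of amber_trough between -0.01 and 0.01 m and y of lid in the frame of amber_trough between -0.01 and 0.01 m and z of lid in the frame of amber_trough between 0.021 and 0.028 m and x of beaker in the frame of plate between 0.099 and 0.129 m and y of beaker in the frame of plate between -0.015 and 0.015 m and height (world z) of white_trough between -0.004 and 0.004 m and height (world z) of amber_trough between -0.004 and 0.004 m and height (world z) of beaker between -0.004 and 0.004 m and angle between each of white_trough, amber_trough, lid, beaker's own z axis and vertical below 0.06 rad and linear speed of each of white_trough, amber_trough, lid, beaker below 0.02 m/s); the robot touches nothing.
It fails at once if the plate in its cold block is pushed more than 15 mm (distance of plate from where it was at the start of the episode above 0.015 m).
It fails at once if the timer is disturbed (moved more than 15 mm) (distance of timer from where it was at the start of the episode above 0.015 m).
It fails at once if the calculator is disturbed (moved more than 15 mm) (distance of calculator from where it was at the start of the episode above 0.015 m).
It fails at once if the green tube rack is disturbed (moved more than 15 mm) (distance of tube_rack from where it was at the start of the episode above 0.015 m).
It also fails if it takes over 120 s, if anything falls off the work surface, if the arm or the gripper's body presses on something with over 40 N, if the wrist force passes 120 N, or if a joint passes its speed limit or range.

## Working session

There is one attempt and no reset: what is moved stays moved. The work goes in short steps, Python scripts to look and compute and a tool call to move; the robot and the scene stay as the last step left them, time stands still between calls to the robot, and variables do not carry over. Pictures are saved under pics/ and viewed, at most 14 in all, crops included, and the job is handed in when it is done.

Besides the shell and the picture viewer there is one more tool, called after "Request:" as name(argument=value, ...) on one line, values as JSON. jog_arm: Moves the arm, as the interface text tells. Shifts and turns lie within -1 to 1; 1 stands for 500 mm of shift or 0.15 rad of turn. Its arguments: {"type":"object","properties":{"plan":{"type":"string"},"force":{"type":"number"}},"required":["plan"]}

```bash
ls; mkdir -p pics; cat > h.py <<'E'
import numpy as np,cv2
from plant import env
def ray(cam,pts):
    c=env.camera_info(cam);K=np.array([[c['fx'],0,c['cx']],[0,c['fy'],c['cy']],[0,0,1]])
    n=cv2.undistortPoints(np.float64(pts).reshape(-1,1,2),K,np.float64(c['D'])).reshape(-1,2)
    d=np.c_[n,np.ones(len(n))]
    if 'rvec' in c:
        R=cv2.Rodrigues(np.float64(c['rvec']))[0];t=np.float64(c['tvec']).ravel()
        return -R.T@t, d@R
    T=np.array(c['tool_from_camera']);s=env.state();R=cv2.Rodrigues(np.float64(s['tool_rot']))[0]
    return R@T[:3,3]+np.array(s['tool_pos']), d@(R@T[:3,:3]).T
def at_z(cam,pts,z):
    o,d=ray(cam,pts);return o+d*((np.array(z)-o[2])/d[:,2])[:,None]
def cloud(cam,dep):
    v,u=np.mgrid[0:400,0:640];o,d=ray(cam,np.c_[u.ravel(),v.ravel()])
    return (o+d*dep.ravel()[:,None]).reshape(400,640,3)
E
python3 - <<'E'
from h import *
for n in('scene','top'):
    p,d=env.grab_frame(n);cv2.imwrite(f'pics/{n}0.png',p[:,:,::-1]);np.savez(f'{n}0.npz',p=p,d=d)
    print(n,ray(n,[[320,200]]))
s=env.state();print(s)
E
```

```text
pics
scene (array([1117.12660507, -424.63506666, 1032.49383011]), array([[-0.48452241,  0.31481691, -0.81626785]]))
top (array([ 363.3608721 ,  -77.91535897, 1602.62473341]), array([[ 0.0981723 ,  0.0020207 , -0.99517744]]))
{'clock': 0.1, 'q': array([-1.39281179,  0.62924837,  0.03842997,  1.51826238, -0.0270155 ,
        0.99631853, -0.02001509]), 'joint_velocities': array([-2.84979549e-03, -1.34604298e-03,  8.79535249e-04, -2.22679925e-03,
        8.68367054e-06,  1.91036392e-03, -5.36962237e-04]), 'tau': array([ 3.31611162e-03, -5.64530897e+01,  1.23085476e+00, -1.93975282e+01,
        1.13838600e-02,  5.38696186e-03, -1.40870594e-05]), 'tool_pos': array([156.72570495, 630.28086097, 252.48595444]), 'tool_rot': array([-3.81980021e-01, -3.11806775e+00,  2.67986050e-03]), 'wrist_force': array([-0.0290058 , -0.20106705,  0.34375194]), 'torque': array([0.0151365, 0.0392989, 0.0162443]), 'finger_force': 0.0, 'opening': 0.9953259347433036}
```

View pics/top0.png

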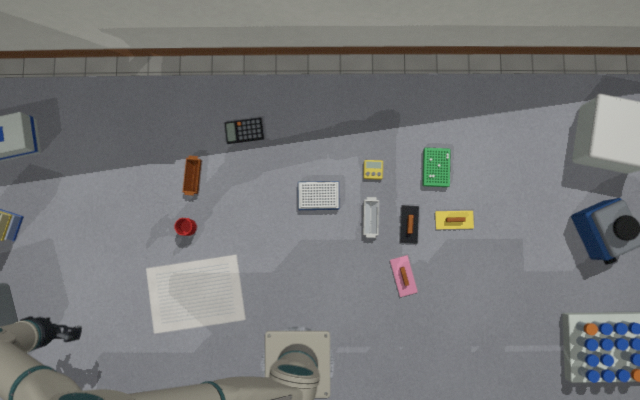

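View pics/scene0.png

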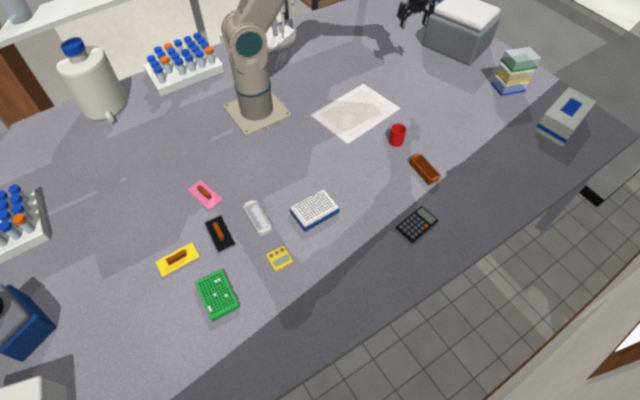

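The top view shows the plate at (319,195), white trough (371,218), amber trough (192,176), beaker (185,227), timer (373,169), rack (437,167) and calculator (244,130). Three things could be taken for the lid: black (410,224), yellow (454,220) and pink (404,277). The calculator is also black. By the description, the black one with the amber bar is the lid. I'll check it in a crop and measure.

```bash
python3 - <<'E'
from h import *
f=np.load('top0.npz');p,d=f['p'],f['d']
cv2.imwrite('pics/crop0.png',cv2.resize(p[140:310,280:490,::-1],None,fx=3.5,fy=3.5,interpolation=cv2.INTER_CUBIC))
X=cloud('top',d)
hsv=cv2.cvtColor(p,cv2.COLOR_RGB2HSV)
print('bench z',np.median(X[230:300,255:290,2]), np.median(X[195:205,150:170,2]))
# windows u0,v0,u1,v1, zmin, zmax
for n,(a,b,c,e),z0,z1 in [('plate',(290,172,350,218),25,60),('white',(358,190,384,245),12,50),('amber',(175,145,210,208),12,50),('beaker',(168,210,206,245),45,90),('lid',(396,200,424,248),4,50),('lidbar',(396,200,424,248),18,50),('timer',(360,155,388,183),9,40),('rack',(415,140,458,195),15,50),('calc',(220,110,270,150),6,30)]:
    W=X[b:e,a:c].reshape(-1,3);m=(W[:,2]>z0)&(W[:,2]<z1);W=W[m]
    r=cv2.minAreaRect(np.float32(W[:,:2]));print(n,len(W),'med z',np.median(W[:,2]).round(1),'rect',np.round(r[0],1),np.round(r[1],1),round(r[2],1))
E
```

```text
bench z 0.2876511014607104 0.15157124035363267
plate 1081 med z 37.6 rect [534.9 -68.3] [129.1  91.4] 89.8
white 387 med z 21.7 rect [ 463.6 -235.8] [ 46.7 128.4] 87.1
amber 432 med z 21.3 rect [612.7 342.4] [ 57.8 150.1] 83.5
beaker 121 med z 63.1 rect [433.7 353.4] [53.5 54.8] 2.6
lid 688 med z 9.0 rect [ 443.5 -364.7] [ 88.4 153.2] 88.5
lidbar 97 med z 28.3 rect [ 432.7 -365. ] [22.9 73.2] 88.9
timer 364 med z 18.6 rect [ 627.1 -251.6] [78.4 76.1] 88.6
rack 1018 med z 26.4 rect [ 627.1 -453.1] [ 88.  126.8] 86.5
calc 867 med z 12.6 rect [756.5 174.9] [132.6 164. ] 0.1
```

View pics/crop0.png

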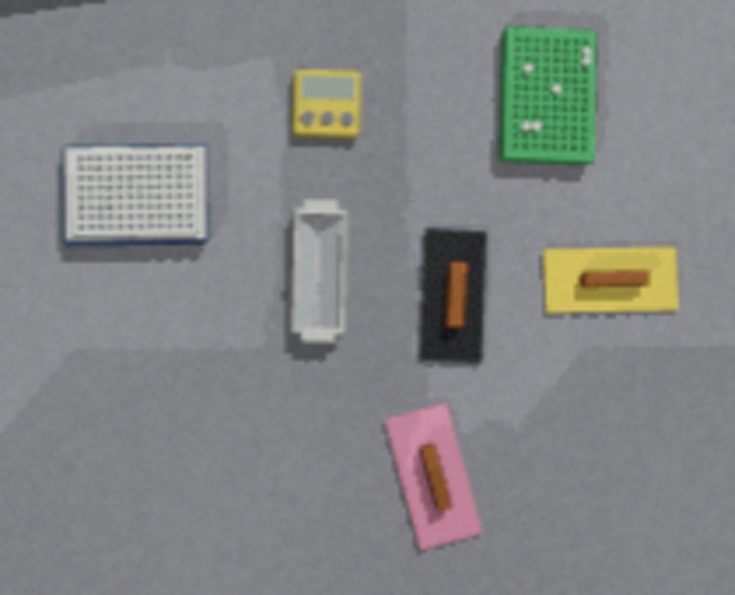

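The crop confirms it: the black lid with the amber bar is at crop (457,294), which is full-picture (410.6,224). The pink one is at (435,478) and the yellow one at (615,279), and both stay put. The plate lies almost square. First I align the tool and move over the amber trough.

Request:
jog_arm(plan="0 0 0 0 0 -0.8 1;0 0 0 0 0 -0.8 1;-0.076 -0.048 0 0 0 0 1;-0.076 -0.048 0 0 0 0 1;-0.076 -0.048 0 0 0 0 1;-0.076 -0.048 0 0 0 0 1;-0.076 -0.048 0 0 0 0 1;-0.076 -0.048 0 0 0 0 1;-0.076 -0.048 0 0 0 0 1;-0.076 -0.048 0 0 0 0 1;-0.076 -0.048 0 0 0 0 1;-0.076 -0.048 0 0 0 0 1;-0.076 -0.048 0 0 0 0 1;-0.076 -0.048 0 0 0 0 1;0 0 0 0 0 0 1;0 0 0 0 0 0 1")

```text
clock: 1.7
tool_pos: [612.5, 339.3, 252.3]
tool_rot: [-0.011, -3.14, 0.002]
wrist_force: [-1.1, 1.1, 0.2]
opening: 1.001
finger_force: 0.0
```

```bash
cat >> h.py <<'E'
def wrist(name):
    p,d=env.grab_frame('wrist');cv2.imwrite(f'pics/{name}.png',p[:,:,::-1]);np.savez(name+'.npz',p=p,d=d)
    s=env.state();R=cv2.Rodrigues(np.float64(s['tool_rot']))[0]
    print('tcp',np.round(s['tool_pos'],1),'yaw',round(np.arctan2(-R[0,1],R[1,1]),4),'tilt',np.round(R[:2,2],4))
    return p,cloud('wrist',d)
def rect(X,lo,hi,zl,zh,m=None):
    k=(X[...,0]>lo[0])&(X[...,0]<hi[0])&(X[...,1]>lo[1])&(X[...,1]<hi[1])&(X[...,2]>zl)&(X[...,2]<zh)
    if m is not None:k&=m
    W=X[k];r=cv2.minAreaRect(np.float32(W[:,:2]))
    print(len(W),'z',W[:,2].mean().round(1),'rect',np.round(r[0],1),np.round(r[1],1),round(r[2],1));return W
E
python3 - <<'E'
from h import *
p,X=wrist('w1')
print(np.array(env.camera_info('wrist')['tool_from_camera']).round(3))
rect(X,(530,270),(700,410),22,40)
E
```

```text
tcp [611.1 341.2 252.5] yaw -0.0041 tilt [-0.0019  0.0001]
[[-0.00000e+00 -9.57000e-01 -2.92000e-01  7.51790e+01]
 [ 1.00000e+00 -1.00000e-03  0.00000e+00 -3.48000e-01]
 [-1.00000e-03 -2.92000e-01  9.57000e-01 -1.21278e+02]
 [ 0.00000e+00  0.00000e+00  0.00000e+00  1.00000e+00]]
1665 z 29.6 rect [599.4 346. ] [ 46.1 129.6] 85.2
```

View pics/w1.png

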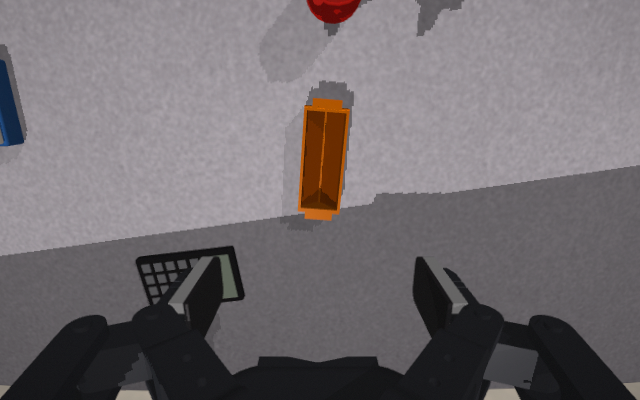

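The wrist view shows the amber trough at (323,160), with its long axis leaning slightly. The cloud fit puts it at (599.4, 346.0) with a yaw of about -0.084. Next I grasp it.

Request:
jog_arm(plan="0 0 0 0 0 0.53 1;0.024 0.0076 0 0 0 0 1;0 0 0.08 0 0 0 1;0 0 0.08 0 0 0 1;0 0 0.08 0 0 0 1;0 0 0.08 0 0 0 1;0 0 0.06 0 0 0 1;0 0 0.04 0 0 0 1;0 0 0.03 0 0 0 1;0 0 0 0 0 0 1;0 0 0 0 0 0 1;0 0 0 0 0 0 -1;0 0 0 0 0 0 -1;0 0 0 0 0 0 -1;0 0 0 0 0 0 -1;0 0 0 0 0 0 -1;0 0 0 0 0 0 -1;0 0 0 0 0 0 -1", force=30)

```text
clock: 3.55
tool_pos: [600.8, 346.1, 29.6]
tool_rot: [0.131, 3.137, 0.001]
wrist_force: [-0.6, -0.6, 5.4]
opening: 0.53
finger_force: 32.8
```

```bash
python3 - <<'E'
from h import *
p,X=wrist('w2')
s=env.state();print(s['opening'],s['finger_force'],s['wrist_force'])
E
```

```text
tcp [600.8 346.1  29.6] yaw -0.0835 tilt [0.0015 0.0009]
0.5331071711712625 32.75189995765686 [-1.02134995 -0.21850745  6.73975736]
```

Request:
jog_arm(plan="0 0 -0.03 0 0 0 -1;0 0 -0.06 0 0 0 -1;0 0 -0.09 0 0 0 -1;0 0 -0.09 0 0 0 -1;0 0 -0.09 0 0 0 -1;0 0 -0.09 0 0 0 -1;0 0 0 0 0 -0.53 -1;0.013 -0.0572 0 0 0 0 -1;0.013 -0.0572 0 0 0 0 -1;0.013 -0.0572 0 0 0 0 -1;0.013 -0.0572 0 0 0 0 -1;0.013 -0.0572 0 0 0 0 -1;0.013 -0.0572 0 0 0 0 -1;0.013 -0.0572 0 0 0 0 -1;0.013 -0.0572 0 0 0 0 -1;0.013 -0.0572 0 0 0 0 -1;0.013 -0.0572 0 0 0 0 -1;0 0 0 0 0 0 -1;0 0 0 0 0 0 -1")

```text
clock: 5.5
tool_pos: [534.0, 59.6, 254.1]
tool_rot: [0.009, 3.141, 0.001]
wrist_force: [0.2, 0.3, -1.0]
opening: 0.533
finger_force: 32.0
```

```bash
python3 - <<'E'
from h import *
p,X=wrist('w3')
s=env.state();print(s['opening'],s['finger_force'])
W=rect(X,(470,-150),(600,10),33,45)
W=rect(X,(470,-150),(600,10),8,45)
rect(X,(400,0),(700,150),120,300)
E
```

```text
tcp [534.2  60.8 253.9] yaw -0.0037 tilt [0.001 0.001]
0.5303695951970392 31.960448026657104
8066 z 38.5 rect [534.9 -67. ] [ 84.5 126. ] 0.9
9789 z 36.6 rect [535.  -66.8] [ 93.  132.3] 0.7
41943 z 259.5 rect [527.1  60.8] [101.8 101.4] 45.0
```

View pics/w3.png

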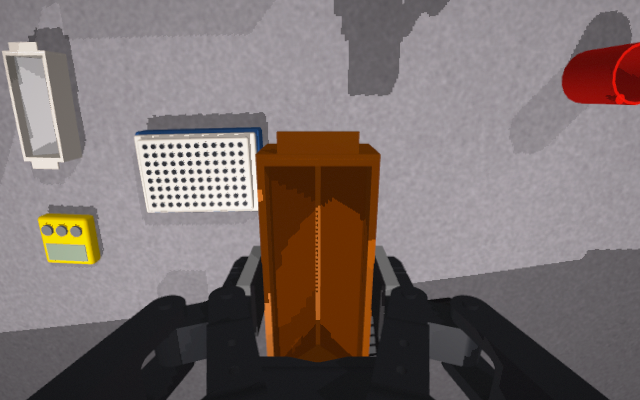

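The plate is at (535,-67) with a yaw of about +0.014, and appears at px (198,172). The amber trough is held straight at (318,250). I place it at y ≈ 149.

Request:
jog_arm(plan="0 0.044 0 0 0 -0.12 -1;0 0.044 0 0 0 0 -1;0 0.044 0 0 0 0 -1;0 0.044 0 0 0 0 -1;0 0 0.08 0 0 0 -1;0 0 0.08 0 0 0 -1;0 0 0.08 0 0 0 -1;0 0 0.08 0 0 0 -1;0 0 0.06 0 0 0 -1;0 0 0.04 0 0 0 -1;0 0 0.018 0 0 0 -1;0 0 0.01 0 0 0 -1;0 0 0 0 0 0 -1;0 0 0 0 0 0 -1;0 0 0 0 0 0 0.5;0 0 0 0 0 0 0.5;0 0 0 0 0 0 0.5;0 0 0 0 0 0 0.5")

```text
clock: 7.35
tool_pos: [533.3, 148.1, 29.5]
tool_rot: [-0.022, 3.141, 0.0]
wrist_force: [0.5, -0.5, -0.3]
opening: 0.751
finger_force: 0.0
```

Request:
jog_arm(plan="0 0 -0.04 0 0 0 0.5;0 0 -0.08 0 0 0 0.5;0 0 -0.08 0 0 0 1;0 0 -0.08 0 0 0 1;0 0 -0.08 0 0 0 1;0 0 -0.08 0 0 0 1;0.033 0.068 0 0 0 0 1;0.033 0.068 0 0 0 0 1;0.033 0.068 0 0 0 0 1;0.033 0.068 0 0 0 0 1;0.033 0.068 0 0 0 0 1;0.033 0.068 0 0 0 0 1;0 0 0 0 0 0 1;0 0 0 0 0 0 1")

```text
clock: 8.75
tool_pos: [430.6, 351.2, 249.1]
tool_rot: [0.026, -3.141, 0.001]
wrist_force: [0.3, -1.8, 0.2]
opening: 1.001
finger_force: 0.0
```

```bash
python3 - <<'E'
from h import *
p,X=wrist('w4')
rect(X,(480,270-170),(600,200),22,40)
W=rect(X,(380,300),(500,420),60,76)
print(cv2.minEnclosingCircle(np.float32(W[:,:2])))
E
```

```text
tcp [431.5 349.9 249.1] yaw 0.0141 tilt [ 0.     -0.0011]
1462 z 28.1 rect [539.1 147.3] [118.6  48.7] 0.8
774 z 67.3 rect [434.7 354.4] [54.3 55.3] 89.5
((436.6240539550781, 353.05377197265625), 29.790876388549805)
```

View pics/w4.png

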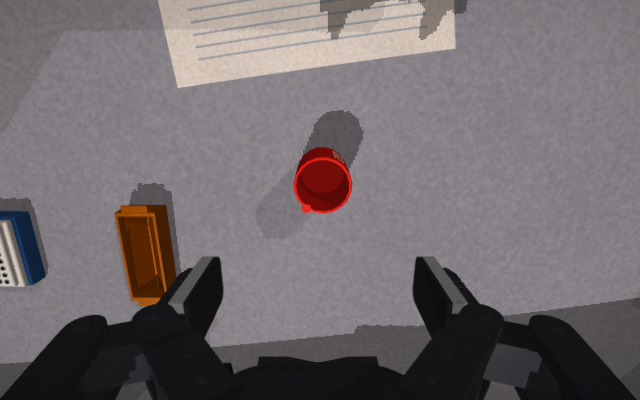

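The beaker sits at px (323,183) with its spout at (306,209), centre about (434.2, 354). The amber trough stands at (145,255).

Request:
jog_arm(plan="-0.005 0.008 0 0 0 0 1;0 0 0.08 0 0 0 1;0 0 0.08 0 0 0 1;0 0 0.08 0 0 0 1;0 0 0.08 0 0 0 1;0 0 0.05 0 0 0 1;0 0 0.03 0 0 0 1;0 0 0 0 0 0 1;0 0 0 0 0 0 1;0 0 0 0 0 0 -1;0 0 0 0 0 0 -1;0 0 0 0 0 0 -1;0 0 0 0 0 0 -1;0 0 0 0 0 0 -1;0 0 0 0 0 0 -1")

```text
clock: 10.3
tool_pos: [434.6, 355.3, 50.9]
tool_rot: [-0.022, 3.139, 0.003]
wrist_force: [0.2, -0.3, 5.5]
opening: 0.659
finger_force: 31.2
```

Request:
jog_arm(plan="0 0 -0.04 0 0 0 -1;0 0 -0.08 0 0 0 -1;0 0 -0.08 0 0 0 -1;0 0 -0.08 0 0 0 -1;-0.0348 -0.0706 0 0 0 0 -1;-0.0348 -0.0706 0 0 0 0 -1;-0.0348 -0.0706 0 0 0 0 -1;-0.0348 -0.0706 0 0 0 0 -1;-0.0348 -0.0706 0 0 0 0 -1;-0.0348 -0.0706 0 0 0 0 -1;-0.0348 -0.0706 0 0 0 0 -1;-0.0348 -0.0706 0 0 0 0 -1;-0.0348 -0.0706 0 0 0 0 -1;-0.0348 -0.0706 0 0 0 0 -1;-0.0348 -0.0706 0 0 0 0 -1;-0.0348 -0.0706 0 0 0 0 -1;0 0 0 0 0 0 -1;0 0 0 0 0 0 -1")

```text
clock: 12.1
tool_pos: [648.4, -67.2, 189.6]
tool_rot: [-0.018, 3.141, -0.0]
wrist_force: [-0.1, 0.4, -1.0]
opening: 0.655
finger_force: 32.3
```

Request:
jog_arm(plan="0 0.002 0.06 0 0 0 -1;0 0 0.08 0 0 0 -1;0 0 0.07 0 0 0 -1;0 0 0.04 0 0 0 -1;0 0 0.02 0 0 0 -1;0 0 0.009 0 0 0 -1;0 0 0 0 0 0 -1;0 0 0 0 0 0 -1;0 0 0 0 0 0 0.7;0 0 0 0 0 0 0.7;0 0 0 0 0 0 0.7;0 0 0 0 0 0 0.7;0 0 -0.04 0 0 0 0.7;0 0 -0.08 0 0 0 1;0 0 -0.08 0 0 0 1;0 0 -0.08 0 0 0 1;0 0 -0.08 0 0 0 1;0 0 -0.04 0 0 0 1")

```text
clock: 13.9
tool_pos: [650.1, -65.0, 254.0]
tool_rot: [-0.022, 3.136, -0.001]
wrist_force: [1.0, 0.1, 0.6]
opening: 0.999
finger_force: 0.0
```

Request:
jog_arm(plan="0.063 -0.056 0 0 0 0 1;0.063 -0.056 0 0 0 0 1;0.063 -0.056 0 0 0 0 1;0.063 -0.056 0 0 0 0 1;0.063 -0.056 0 0 0 0 1;0.063 -0.056 0 0 0 0 1;0 0 0 0 0 0 1;0 0 0 0 0 0 1")

```text
clock: 14.7
tool_pos: [461.3, -236.5, 250.1]
tool_rot: [-0.018, 3.141, -0.0]
wrist_force: [0.5, -0.3, 0.4]
opening: 0.998
finger_force: 0.0
```

```bash
python3 - <<'E'
from h import *
p,X=wrist('w5')
rect(X,(380,-290),(560,-180),22,40)
W=rect(X,(580,-120),(720,0),60,80)
rect(X,(470,-150),(600,10),8,45)
rect(X,(380,-420),(520,-310),-3,50,p.max(2)<70)
rect(X,(380,-420),(520,-310),22,50)
E
```

```text
tcp [ 462.4 -235.4  250. ] yaw 0.014 tilt [0.001  0.0002]
1591 z 29.6 rect [ 464.2 -236.1] [ 46.1 129.4] 88.0
0 z nan rect [0. 0.] [0. 0.] 0.0
8787 z 34.9 rect [534.5 -68.3] [ 90.7 132.9] 0.9
5048 z 9.1 rect [ 441.5 -362. ] [ 61.9 122.1] 87.6
888 z 29.5 rect [ 441.7 -361.1] [14.8 60.3] 87.5h.py:26: RuntimeWarning: Mean of empty slice.
  print(len(W),'z',W[:,2].mean().round(1),'rect',np.round(r[0],1),np.round(r[1],1),round(r[2],1));return W
  ret = ret.dtype.type(ret / rcount)
```

View pics/w5.png

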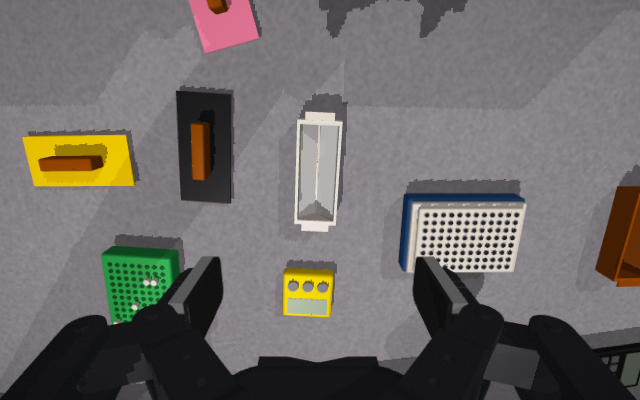

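The wrist view shows the white trough at (317,172), lid (205,147), timer (308,293) and plate (465,235). The white trough is at (464.2,-236.1) with a yaw of -0.035. The lid is at (441.6,-361.3) with a yaw of -0.043.

Request:
jog_arm(plan="-0.0036 -0.001 0 0 0 0.33 1;0 0 0.08 0 0 0 1;0 0 0.08 0 0 0 1;0 0 0.08 0 0 0 1;0 0 0.08 0 0 0 1;0 0 0.06 0 0 0 1;0 0 0.04 0 0 0 1;0 0 0.021 0 0 0 1;0 0 0 0 0 0 1;0 0 0 0 0 0 1;0 0 0 0 0 0 -1;0 0 0 0 0 0 -1;0 0 0 0 0 0 -1;0 0 0 0 0 0 -1;0 0 0 0 0 0 -1;0 0 0 0 0 0 -1;0 0 0 0 0 0 -1")

```text
clock: 16.45
tool_pos: [464.3, -236.3, 30.3]
tool_rot: [0.056, 3.14, -0.001]
wrist_force: [-0.3, 0.6, 5.1]
opening: 0.53
finger_force: 31.3
```

Request:
jog_arm(plan="0 0 -0.04 0 0 0 -1;0 0 -0.08 0 0 0 -1;0 0 -0.08 0 0 0 -1;0 0 -0.08 0 0 0 -1;0 0 0 0 0 -0.33 -1;-0.0146 0.0596 0 0 0 0 -1;-0.0146 0.0596 0 0 0 0 -1;-0.0146 0.0596 0 0 0 0 -1;-0.0146 0.0596 0 0 0 0 -1;-0.0146 0.0596 0 0 0 0 -1;-0.0146 0.0596 0 0 0 0 -1;-0.0146 0.0596 0 0 0 0 -1;-0.0146 0.0596 0 0 0 0 -1;-0.0146 0.0596 0 0 0 0 -1;-0.0146 0.0596 0 0 0 0 -1;0 0 0 0 0 0 -1;0 0 0 0 0 0 -1")

```text
clock: 18.15
tool_pos: [532.3, 63.4, 169.4]
tool_rot: [0.025, -3.141, 0.0]
wrist_force: [0.8, -0.5, -0.6]
opening: 0.531
finger_force: 31.0
```

Request:
jog_arm(plan="0 0 0.06 0 0 0 -1;0 0 0.08 0 0 0 -1;0 0 0.07 0 0 0 -1;0 0 0.04 0 0 0 -1;0 0 0.02 0 0 0 -1;0 0 0.009 0 0 0 -1;0 0 0 0 0 0 -1;0 0 0 0 0 0 -1;0 0 0 0 0 0 0.46;0 0 0 0 0 0 0.46;0 0 0 0 0 0 0.46;0 0 0 0 0 0 0.46;0 0 -0.04 0 0 0 0.46;0 0 -0.08 0 0 0 0.46;0 0 -0.08 0 0 0 0.46;0 0 -0.08 0 0 0 0.46;0 0 -0.08 0 0 0 0.46;0 0 -0.08 0 0 0 0.46;0 0 0 0 0 0 0.46")

```text
clock: 20.05
tool_pos: [535.7, 63.5, 255.2]
tool_rot: [-0.022, 3.131, 0.003]
wrist_force: [1.3, 0.1, -0.0]
opening: 0.729
finger_force: 0.0
```

```bash
python3 - <<'E'
from h import *
p,X=wrist('w6')
rect(X,(440,20),(620,105),22,40)
rect(X,(440,106),(620,195),22,40)
rect(X,(470,-150),(600,10),8,45)
E
```

```text
tcp [534.1  63.2 252.5] yaw 0.0141 tilt [0.006  0.0009]
1445 z 27.6 rect [529.2  61.8] [128.8  46.1] 0.9
1610 z 27.3 rect [531.7 148.4] [128.8  47. ] 1.0
10282 z 33.7 rect [530.7 -69. ] [ 90.8 134. ] 0.2
```

View pics/w6.png

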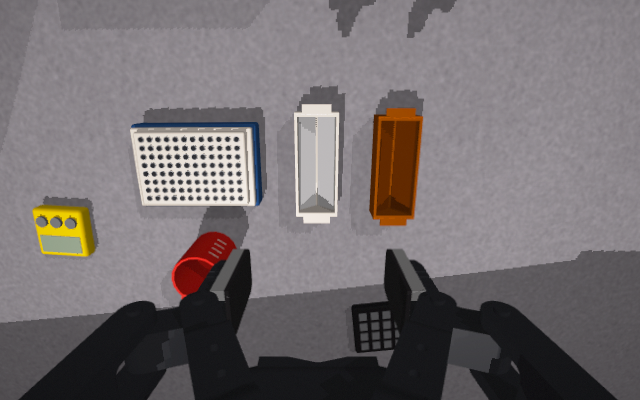

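The white trough at (317,163) and amber at (397,165) stand square beside the plate (196,167), and the beaker is behind it at (205,265). Now the lid.

Request:
jog_arm(plan="0 0 0 0 0 0.38 0.2;0.0124 -0.0713 0 0 0 0 0.2;0.0124 -0.0713 0 0 0 0 0.2;0.0124 -0.0713 0 0 0 0 0.2;0.0124 -0.0713 0 0 0 0 0.2;0.0124 -0.0713 0 0 0 0 0.2;0.0124 -0.0713 0 0 0 0 0.2;0.0124 -0.0713 0 0 0 0 0.2;0.0124 -0.0713 0 0 0 0 0.2;0.0124 -0.0713 0 0 0 0 0.2;0.0124 -0.0713 0 0 0 0 0.2;0.0124 -0.0713 0 0 0 0 0.2;0.0124 -0.0713 0 0 0 0 0.2;0 0 0 0 0 0 0.2;0 0 0 0 0 0 0.2;0 0 0 0 0 0 0.2")

```text
clock: 21.7
tool_pos: [439.9, -359.6, 248.7]
tool_rot: [-0.065, -3.139, -0.004]
wrist_force: [0.7, 1.0, -0.9]
opening: 0.602
finger_force: 0.0
```

```bash
python3 - <<'E'
from h import *
p,X=wrist('w7')
rect(X,(360,-410),(520,-310),-3,50,p.max(2)<70)
rect(X,(380,-420),(520,-310),22,50)
E
```

```text
tcp [ 440.2 -359.4  249. ] yaw -0.0406 tilt [-0.001   0.0019]
4800 z 9.0 rect [ 440.5 -362.2] [ 58.2 121.7] 86.2
740 z 30.8 rect [ 440.7 -362.6] [13.7 59.6] 87.3
```

Request:
jog_arm(plan="-0.0015 -0.0055 0 0 0 0.05 0.2;0 0 0.08 0 0 0 0.2;0 0 0.08 0 0 0 0.2;0 0 0.08 0 0 0 0.2;0 0 0.08 0 0 0 0.2;0 0 0.06 0 0 0 0.2;0 0 0.03 0 0 0 0.2;0 0 0.018 0 0 0 0.2;0 0 0 0 0 0 0.2;0 0 0 0 0 0 0.2;0 0 0 0 0 0 -1;0 0 0 0 0 0 -1;0 0 0 0 0 0 -1;0 0 0 0 0 0 -1;0 0 0 0 0 0 -1;0 0 0 0 0 0 -1;0 0 0 0 0 0 -1")

```text
clock: 23.45
tool_pos: [441.0, -364.4, 36.8]
tool_rot: [0.079, 3.139, -0.001]
wrist_force: [-1.1, 0.7, 6.3]
opening: 0.155
finger_force: 30.1
```

Request:
jog_arm(plan="0 0 -0.04 0 0 0 -1;0 0 -0.08 0 0 0 -1;0 0 -0.08 0 0 0 -1;0 0 -0.08 0 0 0 -1;0 0 -0.08 0 0 -0.38 -1;-0.0166 0.0638 0 0 0 0 -1;-0.0166 0.0638 0 0 0 0 -1;-0.0166 0.0638 0 0 0 0 -1;-0.0166 0.0638 0 0 0 0 -1;-0.0166 0.0638 0 0 0 0 -1;-0.0166 0.0638 0 0 0 0 -1;-0.0166 0.0638 0 0 0 0 -1;-0.0166 0.0638 0 0 0 0 -1;-0.0166 0.0638 0 0 0 0 -1;-0.0166 0.0638 0 0 0 0 -1;-0.0166 0.0638 0 0 0 0 -1;-0.0166 0.0638 0 0 0 0 -1;0 0 0 0 0 0 -1;0 0 0 0 0 0 -1;0 0 0 0 0 0 -1")

```text
clock: 25.45
tool_pos: [537.1, 18.2, 215.8]
tool_rot: [0.008, -3.141, 0.001]
wrist_force: [0.1, -1.7, -0.5]
opening: 0.154
finger_force: 29.4
```

```bash
python3 - <<'E'
from h import *
p,X=wrist('w8')
rect(X,(440,108),(620,195),22,40)
rect(X,(440,-200),(620,400),130,400,(p.max(2)<60))
E
```

```text
tcp [537.1  17.9 215.8] yaw 0.0046 tilt [-0.0005 -0.0009]
2488 z 28.9 rect [534.9 148.1] [128.2  47.7] 1.0
52496 z 245.9 rect [529.   14.9] [104.3 122.7] 54.9
```

View pics/w8.png

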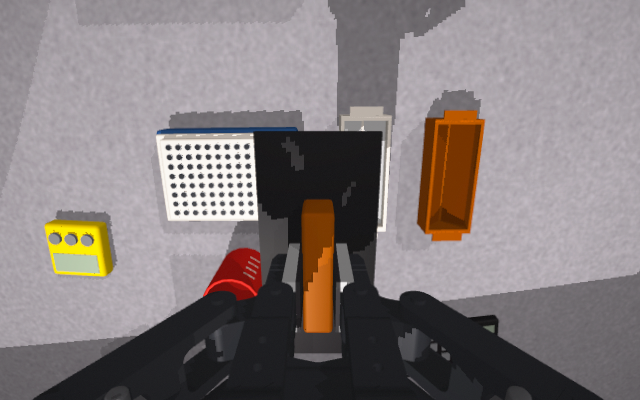

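The lid hangs level at px (318,200) and the amber trough is at (453,175), measured at about (534.7,148.2). Next I move over it and lower.

Request:
jog_arm(plan="0 0.043 0 0 0 -0.07 -1;0 0.0435 0 0 0 0 -1;0.001 0.0435 0 0 0 0 -1;0 0.0435 0 0 0 0 -1;0 0.0435 0 0 0 0 -1;0 0.0435 0 0 0 0 -1;0 0 0.06 0 0 0 -1;0 0 0.08 0 0 0 -1;0 0 0.07 0 0 0 -1;0 0 0.03 0 0 0 -1;0 0 0 0 0 0 -1;0 0 0 0 0 0 -1")

```text
clock: 26.7
tool_pos: [535.5, 148.7, 96.1]
tool_rot: [-0.025, 3.141, -0.0]
wrist_force: [-1.2, -0.3, -0.3]
opening: 0.155
finger_force: 29.4
```

Within about 1 mm. I lower the last 35 mm, release and lift.

Request:
jog_arm(plan="0.001 0 0.03 0 0 0 -1;0 0 0.02 0 0 0 -1;0 0 0.012 0 0 0 -1;0 0 0.006 0 0 0 -1;0 0 0 0 0 0 -1;0 0 0 0 0 0 -1;0 0 0 0 0 0 -0.3;0 0 0 0 0 0 -0.3;0 0 0 0 0 0 -0.3;0 0 -0.04 0 0 0 -0.3;0 0 -0.08 0 0 0 -0.3;0 0 -0.08 0 0 0 -0.3;0 0 -0.08 0 0 0 -0.3;0 0 -0.08 0 0 0 -0.3;0.03 -0.06 -0.06 0 0 0 -0.3;0.05 -0.06 -0.06 0 0 0 -0.3;0.05 -0.06 0 0 0 0 -0.3;0 0 0 0 0 0 -0.3;0 0 0 0 0 0 -0.3;0 0 0 0 0 0 -0.3")

```text
clock: 28.7
tool_pos: [471.6, 59.4, 301.7]
tool_rot: [-0.029, 3.141, 0.001]
wrist_force: [0.4, -0.4, -0.6]
opening: 0.351
finger_force: 0.0
```

```bash
python3 - <<'E'
from h import *
p,X=wrist('w9')
for lo,hi,a,b in [((440,20),(620,105),22,38),((440,106),(620,195),24,42),((440,106),(620,195),48,70),((470,-150),(600,10),8,45),((590,-120),(720,0),60,80)]:
    try: rect(X,lo,hi,a,b)
    except Exception as e: print(e)
E
```

```text
tcp [471.6  59.6 301.5] yaw 0.0186 tilt [-0.0001  0.0005]
1101 z 29.4 rect [532.1  62.3] [128.9  45.9] 0.7
3586 z 33.4 rect [534.5 150.1] [129.5  58.9] 1.0
604 z 54.7 rect [533.7 149.9] [58.9 14.8] 1.0
7360 z 35.4 rect [533.6 -68.4] [ 90.6 133.8] 0.5
176 z 65.5 rect [626. -64.] [41.7 11.9] 86.7
```

View pics/w9.png

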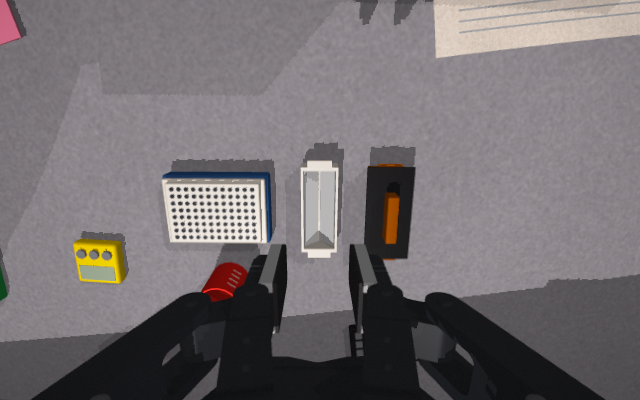

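The lid is seated on the amber trough, at px (390,212) with its bar top at about 55 mm. White is at (319,208). I check the beaker with the top camera.

```bash
python3 - <<'E'
from h import *
p,d=env.grab_frame('top');X=cloud('top',d)
red=(p[...,0]>110)&(p[...,1]<60)&(p[...,2]<60)
rect(X,(580,-140),(730,10),55,85,red)
rect(X,(580,-140),(730,10),-5,85,red)
rect(X,(460,-150),(600,10),30,50)
E
```

```text
35 z 66.9 rect [648.1 -66.2] [46.1 53. ] 79.8
164 z 19.7 rect [648.2 -63.9] [53.2 48.9] 5.0
986 z 38.0 rect [535.8 -68.2] [128.8  87.9] 89.6
```

```bash
python3 -c "
from plant import env
print(env.job_done())"
```

```text
the job is handed in; nothing more can be done
None
```

The bench is set out as asked and the job is handed in; the judge's verdict was not shown, but my last camera measurements put the lid seated and everything within tolerance.

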